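# Gauge the terracotta riser

## Robot

A 6-joint arm with a two-finger parallel gripper is mounted at the origin on the work surface. World frame = base frame: x ahead of the robot, y to its left, z up, the work surface at z = 0. Lengths are in m, angles in rad, forces in N, time in s.
With the tool pointing down it reaches from about 0.3 to 0.85 m from the base axis. Payload 5.4 kg.
Tool frame: the origin (TCP) lies at the very end of the fingers, on their centre line; the grasp point (between the pads) lies 19 mm behind it; z points along the fingers, y is the line along which they close (so a half turn about z gives the same grasp; the last joint's range is limited). The gripper opens to 85 mm and grips with 20 to 120 N. Pads are 22 mm wide; open, the fingers measure 114 mm over their backs; the gripper's body (76 mm by 85 mm) begins 54 mm behind the grasp point. The pads swing forward as they close: fully open they stand 13 mm farther back than shut.
Start: joints at [-1.312, 0.158, 1.597, -0, 1.386, -0.21], TCP at [0.26, -0.513, 0.231] pointing down, gripper open.
Joint ranges: [-2.91, 2.91], [-0.94, 2.29], [0.18, 2.7], [-1.29, 4.43], [0.17, 2.64], [-3, 3]. Speed limits (rad/s): [2.57, 2.57, 3.14, 3.14, 3.14, 3.14].

## Interface

Orientations are given as a rotation vector (axis times angle).
In Python, from cell import r, cams gives the robot as it stands.
- The arm moves only by the shell command python3 -m handwheel 'ROWS' [FORCE]. ROWS is JSON, a list of rows, each a list of 3 entries, a list of its own where there are three numbers: the opening, from 0 (shut) to 1 (fully open), then the shift along the world's x, y, z each as a share of 25 mm, from -1 to 1, then the turn, a rotation vector about the world's x, y, z each as a share of 4 degrees, from -1 to 1. A call has 1 to 20 rows; each row shifts and turns the commanded pose from where the row before left it; what a row does not reach is not made up. A row lasts 1/12 s, in which the tool goes at most 41.7 mm and 7.16 degrees, less where a joint would pass 70% of its speed; a pose out of reach is approached as far as the arm can. A call with a number of a shift or a turn outside -1 to 1 is refused whole. A call with a gripper value outside its range is refused whole. The fingers move at their own pace and stop on an object; FORCE is the grip in N (left out, the last holds). Time passes only in rows, so rows that do not move let the fingers close. It gives the time, the measured TCP pose, the force, the opening and the grip force at its end, in the units of the state.
- r.get_obs(): the state, without advancing time (a new reading comes with each control period).
- cams.get_image(name): name is "scene" or "top" or "wrist"; returns (picture, depth): 384x512x3 uint8, red, green, blue; 384x512 float32, m along the optical axis (not along the pixel's ray), 0 where there is no reading.
- cams.get_calibration(name): a dict with "K" (3x3 intrinsics, pixels), "k1" (the pictures are not rectified: a ray, as slopes to the right and down, at radius r is drawn at 1 + k1 r^2 times it, then the intrinsics apply), "T" (4x4, takes a point from camera to world coordinates); the wrist camera has in their place "hand_eye" (4x4, takes a point from camera to tool coordinates, whose origin is the TCP and whose axes are the flange's). Camera axes: x right, y down, z forward; pixel columns grow to the right and rows downward; lengths in m; the calibration is good to about 2 mm. A picture is of the moment at which its call begins: read the wrist's pose just before it. get_calibration takes no time and is no camera call.
- r.close_job(): hands the job in; it is judged then, once.
The state is a dict: "time": time; "joints": joint angles; "dq": joint speeds; "effort": joint torques, N m; "tool_pos": TCP position; "eef_rot": TCP orientation; "ft_force": force on the tool from outside, world axes, zero at the start; "moment": the same for the moment, N m; "gripper_width": finger opening in m; "grasp_force": force on a finger pad.
Only numpy, scipy, OpenCV 4.12 (cv2) and the standard library are available. Lean on these libraries where they do the work, as an engineer would, in place of code of your own. Each camera call takes 0.05 s, during which the arm holds its last target. There are 200 camera calls.

## Task

Measure the terracotta riser on the bridge gauge: push the gauge's carriage along its rail, head still raised, until the sprung brass foot stands over the terracotta riser, then press the orange knob down to its stop so that the foot rests on the riser and the red pointer shows its height. Leave the head down with the reading standing, and leave the risers and the other things on the shelf where they are.

Things in the scene. Friction and masses are not known exactly. Their poses are not given: they have to be found in the camera images.
- gauge: fixed bridge gauge: grey plate 150 (x) by 440 (y) by 12 mm; posts at y = +-200, x = -45 mm, 157 mm tall, carry a rail along y, its top at 148 mm. Black carriage on the rail, 56 mm wide along y, 157 mm high, reaches to x = +31 mm. The risers stand in a row on the plate under the foot's path, the line x = +10 mm. Origin: centre of the plate's underside; +x away from the robot, +y along the rail
- carriage (a joint): position of the carriage along the rail, m: 0 at the -y end (foot at gauge y = -150 mm), 0.30 at the +y end; slides with about 2.5 N of friction and stays where left
- head (a joint): how far the head (orange knob, steel stem, white scale) is pressed down in the carriage, m: 0 raised, 0.070 home on its stop; about 6 N of friction, stays where left; pressing it home with the foot on a part takes about 10 N
- foot (a joint): how far the sprung foot is pushed up in the head, m: 0 hanging at its lower stop, 0.060 fully up; with the head home it equals the height of what the foot stands on above the plate
- knob_top (a point): centre of the top face of the orange knob, an upright cylinder 42 mm in diameter and 25 mm high; top face 247 mm above the shelf when raised, 177 mm when home; directly above the foot; nothing else is as high
- foot_tip (a point): centre of the underside of the brass foot, a disc 24 mm in diameter at the lower end of the stem; 82 mm above the shelf when the head is raised
- terracotta_riser: the part to measure: solid terracotta frustum, 60 mm wide at the base, flat top 54 mm wide, 40 mm tall; loose on the gauge plate; origin: centre of its underside
- wooden_riser: pale wooden block, 52 x 52 x 28 mm tall; loose on the gauge plate; origin: centre of its underside
- rubber_riser: black rubber disc, 56 mm wide, 18 mm tall; loose on the gauge plate; origin: centre of its underside
- bulb_planter: orange plastic bulb planter standing upright: tapered tube 68 mm wide, black cross handle, 216 mm tall in all; origin: centre of its underside
- nested_pots: two nested terracotta pots, 128 mm wide, 130 mm tall; origin: centre of the underside
- padlock: padlock lying flat: steel body 45 x 50 x 22 mm, steel shackle towards its own +y; origin: centre of the body's underside
- trowel: hand trowel lying along its own x (320 mm), wooden handle to -x, steel blade 70 mm wide to +x; origin: between handle and blade, on the surface
- label_tin: tin can, 72 mm wide, 110 mm tall; origin: centre of the underside

How it is judged:
By the outcome, as a careful person would: the job done as asked, in the order asked, and still so for the second after the job is handed in, with the robot touching nothing.
It also fails if it takes over 42 s, if anything falls off the work surface, if the arm or the gripper's body presses on something with over 40 N, if the wrist force passes 120 N, or if a joint passes its speed limit or range.

## Working session

There is one attempt and no reset: what is moved stays moved. The work goes in short steps, Python scripts to look and compute and a shell command to move; the robot and the scene stay as the last step left them, time stands still between calls to the robot, and variables do not carry over. Pictures are saved under pics/ and viewed, at most 10 in all, crops included, and the job is handed in when it is done.

```bash
mkdir -p pics; ls; python3 - <<'E'
from cell import r,cams
import cv2,numpy as np
for n in ["scene","top"]:
    p,d=cams.get_image(n); np.savez(f"pics/{n}0.npz",p=p,d=d)
    cv2.imwrite(f"pics/{n}0.png",p[:,:,::-1]); c=cams.get_calibration(n); print(n,c)
o=r.get_obs(); print(o)
E
```

```text
pics
scene {'K': array([[442.86330074,   0.        , 255.83968813],
       [  0.        , 442.86330074, 195.42631626],
       [  0.        ,   0.        ,   1.        ]]), 'k1': -0.15501847643111993, 'T': array([[ 0.5077512 ,  0.63320639, -0.58415613,  1.35279155],
       [ 0.86132255, -0.38702583,  0.32914203, -0.41528715],
       [-0.01766867, -0.6702691 , -0.74190777,  1.13857956],
       [ 0.        ,  0.        ,  0.        ,  1.        ]])}
top {'K': array([[408.90743662,   0.        , 255.96667469],
       [  0.        , 408.90743662, 193.8223106 ],
       [  0.        ,   0.        ,   1.        ]]), 'k1': 0.006447891025328134, 'T': array([[ 0.0149648 , -0.97822101,  0.20702589,  0.31122907],
       [-0.99987674, -0.01365666,  0.00774649,  0.01628697],
       [-0.0047505 , -0.20711629, -0.9783048 ,  1.38873407],
       [ 0.        ,  0.        ,  0.        ,  1.        ]])}
{'time': 0.1, 'joints': array([-1.31207111e+00,  1.58989274e-01,  1.59812561e+00,  3.63407851e-05,
        1.38619647e+00, -2.10110155e-01]), 'dq': array([-5.43361002e-05,  1.69854478e-04, -3.06289701e-03, -2.61820750e-04,
       -1.44200218e-03,  1.80803872e-03]), 'effort': array([-1.04851101e-04, -3.96993399e+01, -3.32337034e+01, -2.41519465e-04,
        4.25344610e-03, -1.82520665e-06]), 'tool_pos': array([ 0.25965567, -0.51242306,  0.23040386]), 'eef_rot': array([-3.05399976e+00, -7.29309042e-01,  9.52337118e-06]), 'ft_force': array([ 0.735864  ,  0.32173568, -0.84355422]), 'moment': array([ 0.01427449,  0.03068152, -0.05584116]), 'grasp_force': 0.0, 'gripper_width': 0.0858008328795471}
```

View pics/scene0.png

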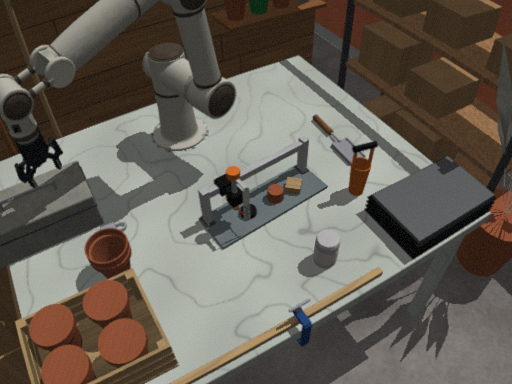

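View pics/top0.png

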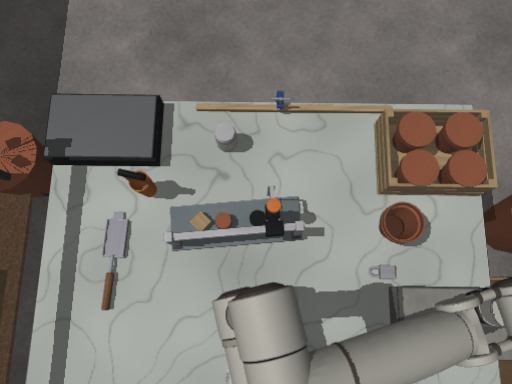

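The top view shows the knob at about (273,206), the terracotta riser at (223,221), the wooden riser at (200,221), the rubber riser at (258,218), and the rail along row ~232. The carriage is near the -y end, and the bulb planter is clear of the path. Next I measure.

```bash
cat > h.py <<'E'
import numpy as np,cv2
from cell import r,cams
def ray(n,uv):
    c=cams.get_calibration(n); K,T=c["K"],c["T"]
    s=cv2.undistortPoints(np.array([[uv]],float),K,np.array([c["k1"],0,0,0,0.]))[0,0]
    return T[:3,3],T[:3,:3]@np.array([s[0],s[1],1])
def onz(n,uv,z):
    o,d=ray(n,uv); return o+d*(z-o[2])/d[2]
def bydepth(n,uv,dep):
    o,d=ray(n,uv); return o+d*dep
def blobs(p,lo,hi,roi,amin=30):
    h=cv2.cvtColor(p,cv2.COLOR_RGB2HSV); m=cv2.inRange(h,np.array(lo),np.array(hi))
    k=np.zeros_like(m); a,b,c,d=roi; k[b:d,a:c]=m[b:d,a:c]
    n,l,s,ce=cv2.connectedComponentsWithStats(k)
    return [(s[i],ce[i],l==i) for i in range(1,n) if s[i,4]>=amin]
E
python3 - <<'E'
from h import *
for n,roi in [("top",(165,190,310,250)),("scene",(195,140,330,240))]:
    f=np.load(f"pics/{n}0.npz"); p,d=f["p"],f["d"]
    for s,c,m in blobs(p,(0,120,60),(25,255,255),roi,15):
        q=np.median(d[m]); hsv=np.median(cv2.cvtColor(p,cv2.COLOR_RGB2HSV)[m],0)
        print(n,s,c.round(1),hsv,"dep",bydepth(n,c,q).round(3),"z.247",onz(n,c,.247).round(3),"z.052",onz(n,c,.052).round(3))
    x0,y0,x1,y1=roi; cv2.imwrite(f"pics/{n}c.png",cv2.resize(p[y0:y1,x0:x1,::-1],None,fx=5 if n=="top" else 5,fy=5,interpolation=2))
E
```

```text
top [266 198  15  15 175] [273.2 205.3] [ 11. 174. 188.] dep [ 0.522 -0.024  0.239] z.247 [ 0.52  -0.024  0.247] z.052 [ 0.556 -0.031  0.052]
top [216 213  16  16 203] [223.3 220.7] [  9. 138. 136.] dep [0.502 0.133 0.051] z.247 [0.474 0.116 0.247] z.052 [0.502 0.133 0.052]
scene [226 166  14  15 175] [232.5 172.9] [ 12. 202. 196.] dep [ 0.531 -0.028  0.235] z.247 [ 0.542 -0.033  0.247] z.052 [0.364 0.051 0.052]
scene [268 184  16  18 171] [275.7 190.5] [  9. 157. 142.] dep [0.51  0.136 0.049] z.247 [0.663 0.036 0.247] z.052 [0.513 0.135 0.052]
```

View pics/topc.png

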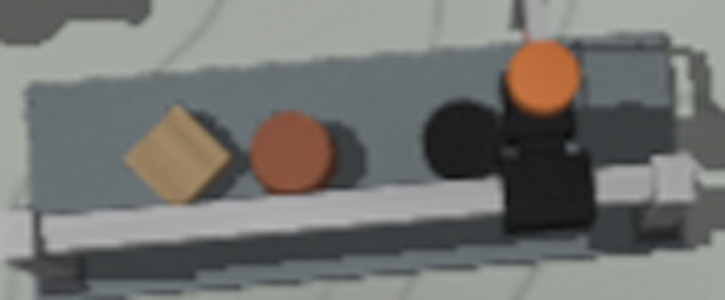

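View pics/scenec.png

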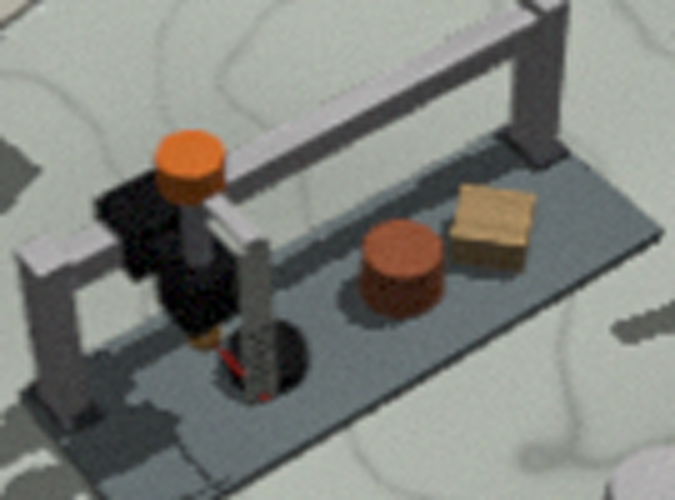

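The crops confirm the knob over the black carriage, with the row in order rubber, terracotta, wood towards +y. The post tops sit at top-view pixels of about (168,236) and (299,225), and the gauge is slightly yawed.

```bash
python3 - <<'E'
from h import *
from scipy.spatial.transform import Rotation as R
f=np.load("pics/top0.npz"); p,d=f["p"],f["d"]
# rail-height and plate-height masks from depth
v,u=np.mgrid[190:255,160:312]; P=np.array([bydepth("top",(a,b),d[b,a]) for a,b in zip(u.ravel(),v.ravel())])
rail=P[(abs(P[:,2]-.150)<.012)&(P[:,0]>.4)]
sel=[q for q in rail if not(-.07<q[1]<.03)]
l=cv2.fitLine(np.array(sel,np.float32)[:,:2],cv2.DIST_HUBER,0,.01,.01).ravel(); l[:2]*=np.sign(l[1])
print("rail",len(sel),l.round(4),"yaw deg",np.degrees(np.arctan2(-l[0],l[1])))
dr=l[:2]; nx=np.array([dr[1],-dr[0]])
ys=(np.array(sel)[:,:2]-l[2:])@dr; print("rail extent",ys.min(),ys.max())
c=l[2:]+dr*(ys.min()+ys.max())/2; org=c+nx*.045; print("gauge origin",org)
h=cv2.cvtColor(p,cv2.COLOR_RGB2HSV)
for nm,w in [("knob",onz("top",(273.2,205.3),.247)),("terra",onz("top",(223.3,220.7),.052)),
   ("wood",onz("top",(165+178/5,190+154/5),.040)),("rub",onz("top",(165+463/5,190+139/5),.030))]:
    e=w[:2]-org; print(nm,w.round(4),"gauge x,y",(e@nx).round(4),(e@dr).round(4))
o=r.get_obs(); M=R.from_rotvec(o["eef_rot"]).as_matrix(); print("tool axes cols\n",M.round(3))
E
```

```text
Traceback (most recent call last):
  File "h.py", line 10, in bydepth
    o,d=ray(n,uv); return o+d*dep
        ~~~^^^^^^
  File "h.py", line 4, in ray
    c=cams.get_calibration(n); K,T=c["K"],c["T"]
ValueError: time passes only in moves, steps and waits
```

```bash
sed -i 's/^def ray/C={n:cams.get_calibration(n) for n in ("scene","top")}\ndef ray/; s/c=cams.get_calibration(n); K,T/c=C[n]; K,T/' h.py; cat > m.py <<'E'
from h import *
from scipy.spatial.transform import Rotation as R
f=np.load("pics/top0.npz"); p,d=f["p"],f["d"]
v,u=np.mgrid[190:255,160:312]; P=np.array([bydepth("top",(float(a),float(b)),d[b,a]) for a,b in zip(u.ravel(),v.ravel())])
rail=P[(abs(P[:,2]-.150)<.012)&(P[:,0]>.4)]
sel=[q for q in rail if not(-.07<q[1]<.03)]
l=cv2.fitLine(np.array(sel,np.float32)[:,:2],cv2.DIST_HUBER,0,.01,.01).ravel().astype(float); l[:2]*=np.sign(l[1])
print("rail",len(sel),l.round(4),"yaw deg",np.degrees(np.arctan2(-l[0],l[1])))
dr=l[:2]; nx=np.array([dr[1],-dr[0]])
ys=(np.array(sel)[:,:2]-l[2:])@dr; print("rail extent",ys.min(),ys.max())
c=l[2:]+dr*(ys.min()+ys.max())/2; org=c+nx*.045; print("gauge origin",org)
for nm,w in [("knob",onz("top",(273.2,205.3),.247)),("terra",onz("top",(223.3,220.7),.052)),
   ("wood",onz("top",(165+178/5,190+154/5),.040)),("rub",onz("top",(165+463/5,190+139/5),.030))]:
    e=w[:2]-org; print(nm,w.round(4),"gauge x,y",(e@nx).round(4),(e@dr).round(4))
o=r.get_obs(); M=R.from_rotvec(o["eef_rot"]).as_matrix(); print(o["tool_pos"],"tool axes cols\n",M.round(3))
E
python3 m.py
```

```text
rail 845 [-0.1004  0.9949  0.4536  0.1261] yaw deg 5.764076398052011
rail extent -0.2452668853513292 0.17729140749892774
gauge origin [0.50179899 0.09676139]
knob [ 0.5202 -0.0241  0.247 ] gauge x,y 0.0062 -0.1221
terra [0.502  0.1332 0.052 ] gauge x,y 0.0039 0.0362
wood [0.5023 0.2098 0.04  ] gauge x,y 0.0119 0.1124
rub [0.5166 0.0203 0.03  ] gauge x,y 0.0071 -0.0775
[ 0.25965567 -0.51242306  0.23040386] tool axes cols
 [[ 0.892  0.452 -0.   ]
 [ 0.452 -0.892  0.002]
 [ 0.    -0.002 -1.   ]]
```

```bash
python3 -m handwheel '[[0.75,[0,0,1],[0,0,-0.88]],[0.75,[0,0,1],[0,0,-0.88]],[0.75,[0,0,1],[0,0,-0.88]],[0.75,[0.52,0.98,0],[0,0,-0.88]],[0.75,[0.52,0.98,0],[0,0,-0.88]],[0.75,[0.52,0.98,0],[0,0,-0.88]],[0.75,[0.52,0.98,0],[0,0,0]],[0.75,[0.52,0.98,0],[0,0,0]],[0.75,[0.52,0.98,0],[0,0,0]],[0.75,[0.52,0.98,0],[0,0,0]],[0.75,[0.52,0.98,0],[0,0,0]],[0.75,[0.52,0.98,0],[0,0,0]],[0.75,[0.52,0.98,0],[0,0,0]],[0.75,[0.52,0.98,0],[0,0,0]],[0.75,[0.52,0.98,0],[0,0,0]],[0.75,[0.52,0.98,0],[0,0,0]],[0.75,[0.52,0.98,0],[0,0,0]],[0.75,[0.52,0.98,0],[0,0,0]]]'
```

```text
time: 1.6
tool_pos: [0.455, -0.144, 0.3059]
eef_rot: [-3.137, -0.157, 0.001]
ft_force: [0.9, -0.5, -0.4]
gripper_width: 0.0644
grasp_force: 0.0
```

```bash
python3 -m handwheel '[[0.75,[0.52,0.96,0],[0,0,0]],[0.75,[0.52,0.96,0],[0,0,0]],[0.75,[0.52,0.96,0],[0,0,0]],[0.75,[0.52,0.96,0],[0,0,0]],[0.75,[0.52,0.96,0],[0,0,0]],[0.75,[0,0,0],[0,0,0]]]'
python3 - <<'E'
from h import *
from scipy.spatial.transform import Rotation as R
o=r.get_obs(); c=cams.get_calibration("wrist"); p,d=cams.get_image("wrist"); cv2.imwrite("pics/w1.png",p[:,:,::-1])
T=np.eye(4); T[:3,:3]=R.from_rotvec(o["eef_rot"]).as_matrix(); T[:3,3]=o["tool_pos"]
c["T"]=T@c["hand_eye"]; C["w"]=c
for s,ce,m in blobs(p,(5,150,100),(20,255,255),(0,0,512,384),200):
    print(s,ce,onz("w",ce,.247).round(4),bydepth("w",ce,np.median(d[m])).round(4))
print(o["tool_pos"])
E
```

```text
time: 2.1
tool_pos: [0.5207, -0.0217, 0.3057]
eef_rot: [-3.135, -0.164, 0.0]
ft_force: [-0.5, 0.7, 0.0]
gripper_width: 0.0639
grasp_force: 0.0
[ 236  164   55   57 2418] [262.54631927 191.51364764] [ 0.5269 -0.0225  0.247 ] [ 0.5249 -0.0228  0.24  ]
[ 0.52069511 -0.0217338   0.30565219]
```

View pics/w1.png

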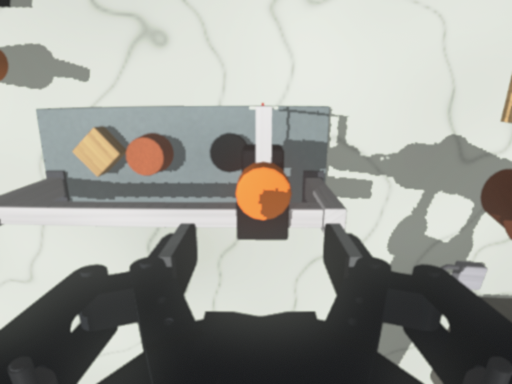

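The wrist view shows the knob centred between the fingers at (263,191), with the scale arm pointing away to +x and clear of both fingers. Next I descend around the knob.

```bash
python3 -m handwheel '[[0.7,[0.12,0,-0.7],[0,0,0]],[0.7,[0,0,-0.8],[0,0,0]],[0.7,[0,0,-0.8],[0,0,0]],[0.7,[0,0,-0.72],[0,0,0]],[0.7,[0,0,0],[0,0,0]],[0.7,[0,0,0],[0,0,0]]]'
```

```text
time: 2.65
tool_pos: [0.5217, -0.0261, 0.23]
eef_rot: [-3.137, -0.156, 0.004]
ft_force: [0.8, 0.2, 0.4]
gripper_width: 0.0598
grasp_force: 0.0
```

```bash
python3 -m handwheel '[[0.7,[-0.03,0.3,0],[0,0,0]],[0.7,[-0.03,0.3,0],[0,0,0]],[0.7,[-0.06,0.6,0],[0,0,0]],[0.7,[-0.06,0.6,0],[0,0,0]],[0.7,[-0.06,0.6,0],[0,0,0]],[0.7,[-0.06,0.6,0],[0,0,0]],[0.7,[-0.06,0.6,0],[0,0,0]],[0.7,[-0.06,0.6,0],[0,0,0]],[0.7,[-0.06,0.6,0],[0,0,0]],[0.7,[-0.06,0.6,0],[0,0,0]],[0.7,[-0.06,0.6,0],[0,0,0]],[0.7,[0,0,0],[0,0,0]]]'
cat > w.py <<'E'
from h import *
from scipy.spatial.transform import Rotation as R
import sys
o=r.get_obs(); c=cams.get_calibration("wrist"); p,d=cams.get_image("wrist"); cv2.imwrite(f"pics/{sys.argv[1]}.png",p[:,:,::-1])
T=np.eye(4); T[:3,:3]=R.from_rotvec(o["eef_rot"]).as_matrix(); T[:3,3]=o["tool_pos"]
c["T"]=T@c["hand_eye"]; C["w"]=c; zk=float(sys.argv[2])
pt,dt=cams.get_image("top"); cv2.imwrite(f"pics/{sys.argv[1]}t.png",pt[:,:,::-1])
for n,q,dd,roi,a in [("w",p,d,(0,0,512,384),200),("top",pt,dt,(165,190,310,250),15)]:
  for s,ce,m in blobs(q,(4,110,60),(20,255,255),roi,a):
    hsv=np.median(cv2.cvtColor(q,cv2.COLOR_RGB2HSV)[m],0)
    print(n,s,ce.round(1),hsv,"knob",onz(n,ce,zk).round(4),"riser",onz(n,ce,.052).round(4),"dep",bydepth(n,ce,np.median(dd[m])).round(4))
print(o["tool_pos"],o["ft_force"])
E
python3 w.py w2 .247
```

```text
time: 3.65
tool_pos: [0.5078, 0.127, 0.2323]
eef_rot: [-3.137, -0.162, -0.004]
ft_force: [0.4, 0.4, 0.0]
gripper_width: 0.0595
grasp_force: 0.0
w [   0   11   68   63 3133] [29.  47.7] [ 11. 150. 112.] knob [0.588  0.2347 0.247 ] riser [0.6136 0.3882 0.052 ] dep [0.6112 0.374  0.07  ]
w [228 145  33  44 689] [240.6 161.9] [  9. 138. 199.] knob [0.5474 0.1399 0.247 ] riser [0.5112 0.1493 0.052 ] dep [0.5114 0.1492 0.053 ]
w [ 233  191   82   85 5443] [273.  233.1] [ 12. 172. 162.] knob [0.5152 0.1219 0.247 ] riser [0.43   0.1038 0.052 ] dep [0.5119 0.1212 0.2395]
top [220 213   6   5  20] [223.  215.4] [ 11.  167.   96.5] knob [0.4891 0.1173 0.247 ] riser [0.5195 0.1346 0.052 ] dep [0.4914 0.1186 0.2322]
top [215 216   7  10  45] [217.8 221.3] [  9. 136. 128.] knob [0.4724 0.1317 0.247 ] riser [0.4999 0.1514 0.052 ] dep [0.4997 0.1512 0.0537]
[0.50783499 0.12697141 0.23230088] [0.36922899 0.40353237 0.03958942]
```

View pics/w2.png

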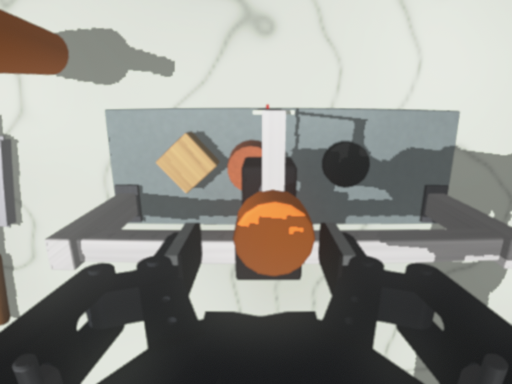

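The wrist view shows the carriage nearly over the terracotta riser, whose visible left part is at (240,162), with the knob at (273,233). I'll refine the remaining distance using picture w1.

```bash
python3 - <<'E'
from h import *
from scipy.spatial.transform import Rotation as R
c=cams.get_calibration("wrist")
def go(f,pos,rv,roi):
    p=cv2.imread(f)[:,:,::-1].copy(); T=np.eye(4); T[:3,:3]=R.from_rotvec(rv).as_matrix(); T[:3,3]=pos
    cc=dict(c); cc["T"]=T@c["hand_eye"]; C["w"]=cc
    for s,ce,m in blobs(p,(4,100,60),(20,255,255),roi,200):
        x,y,w,h,_=s; print(f,s,ce.round(1),"k",onz("w",(x+w/2-.5,ce[1]),.247).round(4),"r",onz("w",(x+w/2-.5,ce[1]),.052).round(4),"r left/right",onz("w",(x-.5,ce[1]),.05).round(4),onz("w",(x+w-.5,ce[1]),.05).round(4))
go("pics/w1.png",[.52070,-.02173,.30565],[-3.135,-.164,0],(110,100,320,230))
go("pics/w2.png",[.50783,.12697,.2323],[-3.137,-.162,-.004],(220,100,330,290))
E
```

```text
pics/w1.png [ 125  136   47   39 1254] [146.4 155.7] k [0.5443 0.0595 0.247 ] r [0.5054 0.1316 0.052 ] r left/right [0.5017 0.1655 0.05  ] [0.5082 0.0997 0.05  ]
pics/w1.png [ 235  163   57   58 2595] [262.7 191.3] k [ 0.5271 -0.0228  0.247 ] r [ 0.4715 -0.0303  0.052 ] r left/right [0.4668 0.0094 0.05  ] [ 0.4751 -0.0702  0.05  ]
pics/w2.png [228 143  33  47 745] [241.  161.4] k [0.5478 0.1384 0.247 ] r [0.5122 0.1455 0.052 ] r left/right [0.51   0.1639 0.05  ] [0.5137 0.1273 0.05  ]
pics/w2.png [ 233  191   82   86 5485] [273.  233.1] k [0.5152 0.1216 0.247 ] r [0.4301 0.1032 0.052 ] r left/right [0.4242 0.1516 0.05  ] [0.4342 0.0542 0.05  ]
```

```bash
python3 -m handwheel '[[0.7,[-0.03,0.25,0],[0,0,0]],[0.7,[-0.02,0.25,0],[0,0,0]],[0.7,[0,0,0],[0,0,0]],[0.7,[0,0,0],[0,0,0]]]'; python3 w.py w3 .247
```

```text
time: 4.08
tool_pos: [0.5065, 0.1373, 0.2309]
eef_rot: [-3.137, -0.157, -0.0]
ft_force: [0.8, -0.9, 0.7]
gripper_width: 0.0598
grasp_force: 0.0
w [   0    6   74   67 3609] [31.7 45.8] [ 11. 151. 112.] knob [0.5877 0.2422 0.247 ] riser [0.6145 0.3935 0.052 ] dep [0.6109 0.3732 0.0781]
w [237 144  27  39 417] [248.1 157.5] [  9. 137. 193.] knob [0.5487 0.147  0.247 ] riser [0.5156 0.1516 0.052 ] dep [0.5157 0.1516 0.0529]
w [ 237  191   83   87 5570] [276.6 233.8] [ 12. 174. 161.] knob [0.5144 0.1306 0.247 ] riser [0.4284 0.1101 0.052 ] dep [0.5111 0.1298 0.2394]
w [  0 273  10  53 279] [  2.8 305.9] [ 13. 121. 125.] knob [0.4548 0.274  0.247 ] riser [0.2769 0.4743 0.052 ] dep [0.2503 0.5043 0.0228]
top [215 219   4   7  16] [216.4 222.4] [  8. 126. 108.] knob [0.4692 0.1353 0.247 ] riser [0.4962 0.1556 0.052 ] dep [0.4959 0.1554 0.0538]
[0.50654748 0.13728788 0.23087269] [ 0.78389904 -0.8828437   0.68009548]
```

```bash
python3 -m handwheel '[[0.7,[-0.02,0.14,0],[0,0,0]],[0.7,[0,0,0],[0,0,0]],[0.7,[0,0,0],[0,0,0]],[0.7,[0.02,-0.3,0],[0,0,0]],[0.7,[0,0,0.5],[0,0,0]],[0.7,[0,0,0.8],[0,0,0]],[0.7,[0,0,0.9],[0,0,0]],[0.7,[0,0,0.8],[0,0,0]],[0,[0,0,0],[0,0,0]],[0,[0,0,0],[0,0,0]],[0,[0,0,0],[0,0,0]],[0,[0,0,0],[0,0,0]],[0,[0,0,0],[0,0,0]]]'; python3 w.py w4 .247
```

```text
time: 5.27
tool_pos: [0.5059, 0.133, 0.3044]
eef_rot: [-3.137, -0.157, 0.004]
ft_force: [-0.2, -0.5, -0.4]
gripper_width: 0.0004
grasp_force: 0.0
w [   0   11  101   66 4798] [43.7 48.7] [ 11. 148. 117.] knob [0.5954 0.286  0.247 ] riser [0.6202 0.4286 0.052 ] dep [0.6133 0.3888 0.1064]
w [ 234  164   57   58 2601] [261.9 192.5] [ 14. 176. 243.] knob [0.5115 0.1325 0.247 ] riser [0.4545 0.1255 0.052 ] dep [0.5094 0.1322 0.2398]
w [ 22 238  11  58 277] [ 27.1 264.7] [ 13. 115. 164.] knob [0.4319 0.3146 0.247 ] riser [0.2973 0.4851 0.052 ] dep [0.2792 0.5081 0.0257]
top [212 208   9  10  54] [216.9 212.5] [ 12.  169.5 175. ] knob [0.4972 0.1349 0.247 ] riser [0.529  0.1552 0.052 ] dep [0.4982 0.1356 0.2407]
[0.50586753 0.1330253  0.30444682] [-0.15969908 -0.53290714 -0.39058962]
```

View pics/w4.png

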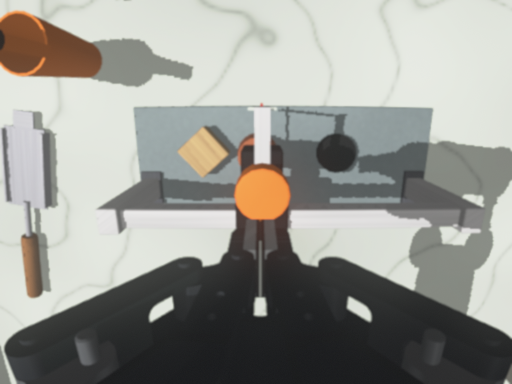

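The wrist view shows the riser peeking out evenly on both sides of the carriage, at columns 238 and 285 about the knob's 262. The foot is centred and the head is still raised, so I press next.

```bash
python3 -m handwheel '[[0,[0.08,0,-0.6],[0,0,0]],[0,[0,0,-0.7],[0,0,0]],[0,[0,0,-0.6],[0,0,0]],[0,[0,0,-0.3],[0,0,0]],[0,[0,0,-0.3],[0,0,0]],[0,[0,0,-0.3],[0,0,0]],[0,[0,0,-0.3],[0,0,0]],[0,[0,0,-0.3],[0,0,0]],[0,[0,0,-0.3],[0,0,0]],[0,[0,0,-0.3],[0,0,0]],[0,[0,0,-0.3],[0,0,0]],[0,[0,0,-0.3],[0,0,0]],[0,[0,0,-0.3],[0,0,0]],[0,[0,0,0],[0,0,0]]]'
```

```text
time: 6.53
tool_pos: [0.5085, 0.1331, 0.1832]
eef_rot: [3.138, 0.157, 0.0]
ft_force: [-1.1, 0.6, 0.2]
gripper_width: 0.0001
grasp_force: 0.0
```

```bash
python3 -m handwheel '[[0,[0,0,-0.1],[0,0,0]],[0,[0,0,-0.1],[0,0,0]],[0,[0,0,0],[0,0,0]]]'; python3 w.py w5 .18
```

```text
time: 6.78
tool_pos: [0.5089, 0.1331, 0.1792]
eef_rot: [3.138, 0.157, 0.002]
ft_force: [-0.8, 0.4, 3.3]
gripper_width: -0.0
grasp_force: 2.0
w [   0   14   43   57 1922] [18.3 45.8] [ 11. 147. 112.] knob [0.5919 0.2571 0.18  ] riser [0.6094 0.3628 0.052 ] dep [0.6118 0.377  0.0347]
w [228 153  23  29 324] [239.9 164.8] [  9. 136. 188.] knob [0.5445 0.1468 0.18  ] riser [0.5193 0.1531 0.052 ] dep [0.5192 0.1531 0.0518]
w [ 224  190   78   64 2529] [263.4 214.7] [ 12. 175. 160.] knob [0.5199 0.1327 0.18  ] riser [0.4725 0.1264 0.052 ] dep [0.5192 0.1326 0.1783]
top [217 216   8   5  28] [221.  218.4] [ 12.  166.5 112.5] knob [0.4905 0.1291 0.18  ] riser [0.5095 0.141  0.052 ] dep [0.491  0.1294 0.1769]
[0.50891797 0.13308979 0.17920419] [-0.83137986  0.36684268  3.33247911]
```

View pics/w5.png

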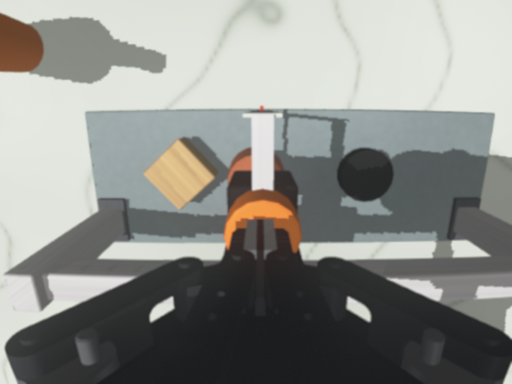

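The fingertips are pressing on the knob, which now sits at about z 0.178, and the riser is still in place behind it. I continue gently to the stop.

```bash
for i in 1; do python3 -m handwheel '[[0,[0,0,-0.08],[0,0,0]],[0,[0,0,-0.06],[0,0,0]],[0,[0,0,0],[0,0,0]],[0,[0,0,0],[0,0,0]]]'; done
```

```text
time: 7.22
tool_pos: [0.509, 0.1331, 0.1769]
eef_rot: [3.137, 0.158, 0.002]
ft_force: [-5.7, -0.9, 12.5]
gripper_width: 0.0002
grasp_force: 6.1
```

```bash
python3 -m handwheel '[[0,[0,0,-0.08],[0,0,0]],[0,[0,0,0],[0,0,0]],[0,[0,0,0],[0,0,0]]]'
```

```text
time: 7.47
tool_pos: [0.5091, 0.1331, 0.1768]
eef_rot: [3.137, 0.158, 0.002]
ft_force: [-11.4, -1.3, 22.3]
gripper_width: 0.0001
grasp_force: 11.3
```

The tool didn't move while the force rose to 22 N, so the head is on its stop. Now I retreat and verify.

```bash
python3 -m handwheel '[[0,[0,0,0.2],[0,0,0]],[0,[0,0,0.4],[0,0,0]],[0,[0,0,0.8],[0,0,0]],[0,[0,0,1],[0,0,0]],[0,[0,0,1],[0,0,0]],[0,[0,0,1],[0,0,0]],[0,[-0.6,-0.6,0.8],[0,0,0]],[0,[-0.9,-0.9,0],[0,0,0]],[0,[-0.9,-0.9,0],[0,0,0]],[0,[-0.9,-0.9,0],[0,0,0]],[0,[-0.9,-0.9,0],[0,0,0]],[0,[0,-0.9,0],[0,0,0]],[0,[0,-0.9,0],[0,0,0]],[0,[0,-0.9,0],[0,0,0]],[0,[0,0,0],[0,0,0]]]'; python3 - <<'E'
from h import *
p,d=cams.get_image("scene"); t,dt=cams.get_image("top")
for n,q,dd,roi in [("top",t,dt,(165,190,310,250)),("scene",p,d,(195,140,330,240))]:
  for s,c,m in blobs(q,(0,120,60),(25,255,255),roi,15): print(n,s,c.round(1),bydepth(n,c,np.median(dd[m])).round(3),onz(n,c,.177).round(3))
a=cv2.resize(p[140:240,195:330,::-1],None,fx=4.4,fy=4.4,interpolation=2); b=cv2.resize(t[:, :,::-1],None,fx=.41,fy=.41)
cv2.imwrite("pics/fin.png",a); cv2.imwrite("pics/fint.png",t[:,:,::-1])
E
```

```text
time: 8.72
tool_pos: [0.4035, -0.0424, 0.303]
eef_rot: [3.136, 0.151, 0.001]
ft_force: [-0.6, -0.4, 0.7]
gripper_width: -0.0002
grasp_force: 0.0
top [215 207  14  14 163] [221.3 213.4] [0.506 0.129 0.176] [0.506 0.129 0.177]
scene [268 159  14  14 158] [274.3 165.4] [0.513 0.127 0.173] [0.517 0.124 0.177]
scene [268 184  16  17 152] [276.  191.1] [0.514 0.135 0.051] [0.612 0.071 0.177]
```

View pics/fin.png

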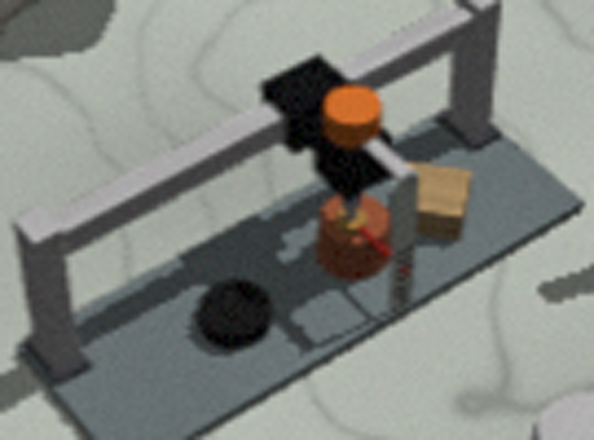

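The foot rests on the terracotta riser at crop position (352,215), with the red pointer on the scale and the knob top at 0.176–0.177 m. The risers haven't moved.

```bash
python3 -c "from cell import r; print(r.close_job())"
```

```text
the job is handed in; nothing more can be done
None
```

The terracotta riser is measured and the job is handed in: the carriage was pushed over it with the head raised, the knob pressed to its stop, and the head left down with the foot on the riser, about 4 mm off centre, the red pointer standing on the scale and the risers where they were.

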